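Move the gas-bottle key to the other fold-down hook

ROBOT

A 6-joint arm with a two-finger parallel gripper is mounted at the origin on a cart in front of the work surface, level with it; the furniture and walls round the work are solid. World frame = base frame: x ahead of the robot, y to its left, z up, the work surface at z = 0. Lengths are in mm, angles in rad, forces in N, time in s.
With the tool pointing down it reaches from about 325 to 850 mm from the base axis. Payload 15.5 kg.
Tool frame: the origin (TCP) lies midway between the tips of the shut fingers; the grasp point (between the pads) lies 19 mm behind it; z points along the fingers, y is the line along which they close (so a half turn about z gives the same grasp; the last joint's range is limited). The gripper opens to 91 mm and grips with 3 to 60 N. Pads are 32 mm wide; open, the fingers measure 118 mm over their backs; the gripper's body (76 mm by 178 mm) begins 60 mm behind the grasp point.
Start: joints at [-1.254, 0.494, 1.345, -0, 1.302, -0.096], TCP at [250.736, -572.501, 213.915] pointing down, gripper open.
Joint ranges: [-2.91, 2.91], [-0.82, 2.16], [0.22, 2.67], [-1.22, 4.37], [0.12, 2.79], [-3.08, 3.08]. Speed limits (rad/s): [1.89, 1.89, 2.57, 3.01, 3.01, 3.01].

INTERFACE

Orientations are given as [roll, pitch, yaw] about the fixed x, y, z axes, in that order (R = Rz(yaw) Ry(pitch) Rx(roll)).
In Python, from plant import * gives the robot as it stands.
- The arm moves only by the shell command python3 -m crank 'ROWS' [FORCE]. ROWS is JSON, a list of rows, each an object with "twist": the turn, a rotation vector about the tool's x, y, z in rad, a list of three; "dp": the shift along the tool's x, y, z in cm, a list of three; "gripper": the gripper command: -1 is shut, 1 is fully open, values between are in proportion. A call has 1 to 8 rows; each row is the pose to reach, as a shift and turn from the pose commanded when the call began, along the tool's axes at that moment; what a row does not reach only later rows make up. A row lasts 1/8 s, in which the tool goes at most 62.5 mm and 10.7 degrees, less where a joint would pass 70% of its speed; a pose out of reach is approached as far as the arm can. A call with a gripper value outside its range is refused whole. The fingers move at their own pace and stop on an object; FORCE is the grip in N (left out, the last holds). Time passes only in rows, so rows that repeat a pose let the fingers close. It gives the time, the measured TCP pose, the force, the opening and the grip force at its end, in the units of the state.
- state(): the state, without advancing time (a new reading comes with each control period).
- camera(name): name is "scene" or "top" or "wrist"; returns a dict with "img" (400x640x3 uint8, blue, green, red), "camera_matrix" (3x3 intrinsics, pixels), "rvec" (rotation vector, rad) and "tvec" (3), from world to camera coordinates, as OpenCV has them. Camera axes: x right, y down, z forward; pixel columns grow to the right and rows downward; lengths in mm; the calibration is good to about 2 mm. The wrist camera is an equidistant fisheye: a pixel r from the principal point sees the ray r / f radians off the axis. A picture is of the moment at which its call begins. There is no depth.
- finish_job(): hands the job in; it is judged then, once.
The state is a dict: "time_s": time; "joint_pos": joint angles; "qvel": joint speeds; "joint_efforts": joint torques, N m; "tcp_pos": TCP position; "ee_rot": TCP orientation; "wrist_force": force on the tool from outside, world axes, zero at the start; "torque": the same for the moment, N m; "gripper_width": opening from 0.0 (shut) to 1.0 (fully open); "finger_force": force on a finger pad.
Only numpy, scipy, OpenCV 4.12 (cv2) and the standard library are available. Lean on these libraries where they do the work, as an engineer would, in place of code of your own. Each camera call takes 0.05 s, during which the arm holds its last target. There are 200 camera calls.

TASK

The flat gas-bottle key has to hang on the other hook of the grey board. Fold the empty hook all the way down until it stands level, lift the key off its hook and hang it upright on the hook you just opened, then fold the emptied hook fully up flat against the board. Leave the two bottles and the sample jar around the board where they stand.

Things in the scene. Friction and masses are not known exactly. Their poses are not given: they have to be found in the camera images.
- board: Upright grey hook board (all sizes in mm), 320 wide, 225 high, panel 14 thick, on a flat dark steel foot 12 high that reaches 65 in front of the panel; it stands fixed on the worktop. Origin on the worktop below the middle of the panel's front face; x points through it away from the robot, y along it, z up. Two fold-down hooks; folded tips stand above its top edge.
- loaded_hook: Hinge bracket of the hook on which the key hangs at the start (unfolded at the start): fixed steel plate 44 x 64 mm on the board. Origin on the board's front face at hinge-pin height; x into the board, y along it, z up. The pin runs along y, 18 mm in front (x = -18). Left or right place varies, 180 apart; pin 190 to 205 above the worktop.
- loaded_hook_seat (a point): Fixed point where a hung thing belongs: at the height of the hinge pin, 45 mm in front of it (63 mm in front of the board). Axes as the bracket's.
- loaded_hook_grip (a point): Point on the centre line of this hook's round peg, 72 mm from the hinge pin, just before its bent tip; moves with the peg. A good place to pinch the peg from both sides (fingers closing along the bracket's y).
- loaded_hook_peg (a joint): Peg angle, rad: 0 = folded straight up against the board; 1.571 = unfolded, level, out of the board's front, on a hard stop that carries the load. Stays where left (hinge friction 0.07 N m), sags under load before the stop. Round bar 12 mm in diameter, 76 long from the pin, then a tip bent up (when unfolded): overall 90 from the pin, tip's top 12 above the bar's top.
- spare_hook: Hinge bracket of the hook that is empty at the start (folded up, or nearly, at the start): fixed steel plate 44 x 64 mm on the board. Origin on the board's front face at hinge-pin height; x into the board, y along it, z up. The pin runs along y, 18 mm in front (x = -18). Left or right place varies, 180 apart; pin 190 to 205 above the worktop.
- spare_hook_seat (a point): Fixed point where a hung thing belongs: at the height of the hinge pin, 45 mm in front of it (63 mm in front of the board). Axes as the bracket's.
- spare_hook_grip (a point): Point on the centre line of this hook's round peg, 72 mm from the hinge pin, just before its bent tip; moves with the peg. A good place to pinch the peg from both sides (fingers closing along the bracket's y).
- spare_hook_peg (a joint): Peg angle, rad: 0 = folded straight up against the board; 1.571 = unfolded, level, out of the board's front, on a hard stop that carries the load. Stays where left (hinge friction 0.07 N m), sags under load before the stop. Round bar 12 mm in diameter, 76 long from the pin, then a tip bent up (when unfolded): overall 90 from the pin, tip's top 12 above the bar's top.
- key: Flat dark steel gas-bottle key (mm): 8 thick (x), 64 wide (y), 201 long (z up), 0.15 to 0.3 kg. Origin at the centre of its eye, an opening 38 x 38, upper corners bevelled. Above it a bar (19 to 31 over the origin) and a brighter grip tab 34 wide, 10 thick (31 to 73 over it); below, shank and forked jaw to 128 under it. Hanging, the origin is 13 below the peg's centre line.
- key_tab (a point): Point on the key's grip tab, 55 mm above the centre of the eye; grip the tab here by its 34 mm wide sides (fingers closing along the key's y); fingers reaching lower would meet the bar.
- amber_bottle: Amber bottle with a dark red cap, 66 x 66 x 132 mm, standing beside one end of the board; bystander. Origin at the centre of its underside.
- white_bottle: White plastic bottle, 58 x 58 x 112 mm, standing beside the other end of the board; bystander. Origin at the centre of its underside.
- sample_jar: Small white sample jar with a wide lid, 45 x 45 x 54 mm, standing in front of the board between the hooks; bystander. Origin at the centre of its underside.
There are look-alikes about, which are no part of the job. Of the things like the key, leave any that is purple or red; of the rest the larger one is meant.

How it is judged (in metres and radians):
On the way, in this order (a step that is already met when the one before it is completed fails the run):
1. the empty hook is folded down level while the key still hangs on its first hook (value of joint spare_hook_peg above 1.45 rad and x of key in the frame of loaded_hook_seat between -0.03 and 0.035 m and y of key in the frame of loaded_hook_seat between -0.02 and 0.02 m and z of key in the frame of loaded_hook_seat between -0.022 and -0.004 m and angle between key's own z axis and vertical below 0.2 rad), for 0.2 s.
2. the key hangs on the newly opened hook, let go, while the emptied hook is still down (value of joint spare_hook_peg above 1.45 rad and value of joint loaded_hook_peg above 0.4 rad and x of key in the frame of spare_hook_seat between -0.03 and 0.035 m and y of key in the frame of spare_hook_seat between -0.02 and 0.02 m and z of key in the frame of spare_hook_seat between -0.022 and -0.004 m and angle between key's own z axis and vertical below 0.2 rad and contact force between key and the arm below 0.1 N and contact force between key and the fingers below 0.1 N), for 0.2 s.
At the end, for the whole second after the job is handed in: The key hangs still and upright (within 0.2 rad) on the hook that was empty, its eye within 20 mm sideways of the seat point, -30 to +35 mm along the peg and 4 to 22 mm below the pin's height; that hook is level (over 1.45 rad), and the first hook is folded up (under 0.15 rad); the key is let go (value of joint spare_hook_peg above 1.45 rad and value of joint loaded_hook_peg below 0.15 rad and x of key in the frame of spare_hook_seat between -0.03 and 0.035 m and y of key in the frame of spare_hook_seat between -0.02 and 0.02 m and z of key in the frame of spare_hook_seat between -0.022 and -0.004 m and angle between key's own z axis and vertical below 0.2 rad and contact force between key and the arm below 0.1 N and contact force between key and the fingers below 0.1 N and linear speed of key below 0.03 m/s); the robot touches nothing.
It fails at once if the amber bottle is pushed more than 25 mm or tipped over (distance of amber_bottle from where it was at the start of the episode above 0.025 m or angle between amber_bottle's own z axis and vertical above 0.35 rad).
It fails at once if the white bottle is pushed more than 25 mm or tipped over (distance of white_bottle from where it was at the start of the episode above 0.025 m or angle between white_bottle's own z axis and vertical above 0.35 rad).
It fails at once if the sample jar is pushed more than 25 mm or tipped over (distance of sample_jar from where it was at the start of the episode above 0.025 m or angle between sample_jar's own z axis and vertical above 0.35 rad).
It also fails if it takes over 72 s, if anything falls off the work surface, if the arm or the gripper's body presses on something with over 40 N, if the wrist force passes 120 N, or if a joint passes its speed limit or range.

## Working session

There is one attempt and no reset: what is moved stays moved. The work goes in short steps, Python scripts to look and compute and a shell command to move; the robot and the scene stay as the last step left them, time stands still between calls to the robot, and variables do not carry over. Pictures are saved under pics/ and viewed, at most 10 in all, crops included, and the job is handed in when it is done.

```bash
mkdir -p pics; ls; python3 - <<'E'
from plant import *
import cv2
for n in ("scene","top"):
    c=camera(n); cv2.imwrite(f"pics/{n}0.png",c["img"])
    R=cv2.Rodrigues(c["rvec"])[0]; print(n,c["camera_matrix"].tolist(),(-R.T@c["tvec"].reshape(3)).round(), R.round(2).tolist())
print(state())
E
```

```text
pics
scene [[453.01888413686544, 0.0, 315.79172297616634], [0.0, 453.01888413686544, 202.69790195532153], [0.0, 0.0, 1.0]] [ 73. 731. 806.] [[-0.87, -0.49, 0.0], [-0.26, 0.46, -0.85], [0.42, -0.74, -0.53]]
top [[428.669739392375, 0.0, 324.50125541937877], [0.0, 428.669739392375, 194.5006098715561], [0.0, 0.0, 1.0]] [ 405.  -57. 1145.] [[-0.48, -0.88, 0.0], [-0.86, 0.46, -0.23], [0.2, -0.11, -0.97]]
{'time_s': 0.1, 'joint_pos': array([-1.25350095e+00,  4.94152559e-01,  1.34604849e+00, -2.71305235e-05,
        1.30247899e+00, -9.55075504e-02]), 'qvel': array([-0.00112674, -0.00387659, -0.00131658,  0.00037149, -0.00057315,
       -0.00045787]), 'joint_efforts': array([ 3.04301546e-03, -8.80235553e+01, -3.82545769e+01,  7.09495763e-02,
        4.82990092e-02, -1.76124399e-05]), 'tcp_pos': array([ 250.6243036 , -572.1927663 ,  213.38529291]), 'ee_rot': array([-3.14050772e+00, -7.76638848e-05,  4.12810089e-01]), 'wrist_force': array([-0.35872943, -0.10314296,  0.10359724]), 'torque': array([ 0.01960041,  0.03059199, -0.04830787]), 'finger_force': 0.0, 'gripper_width': 1.000940066030064}
```

View pics/scene0.png

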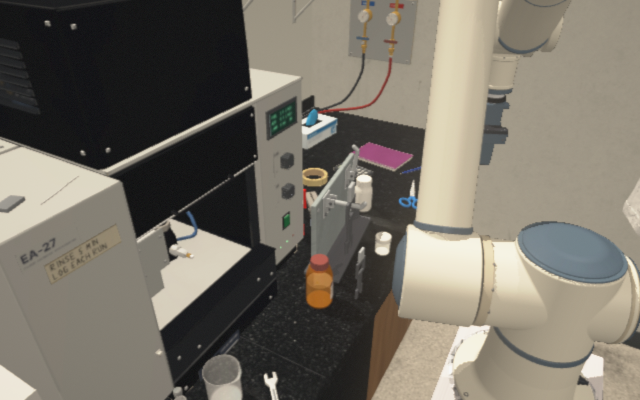

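View pics/top0.png

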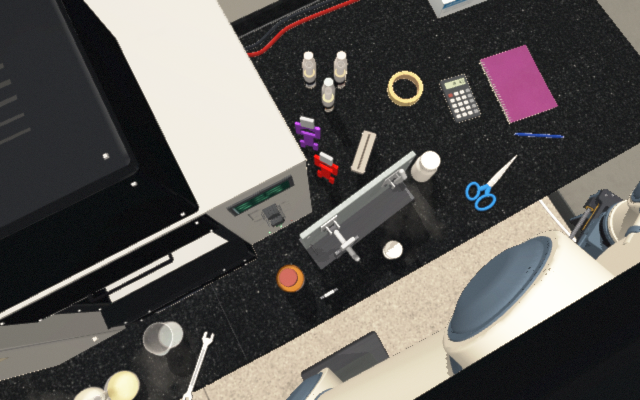

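```bash
python3 - <<'E'
import cv2,numpy as np
a=cv2.imread("pics/scene0.png")[145:310,295:415];b=cv2.imread("pics/top0.png")[140:305,285:445]
f=lambda i:cv2.resize(i,None,fx=3.4 if 0 else 2.8,fy=2.8,interpolation=cv2.INTER_CUBIC)
cv2.imwrite("pics/crop.png",np.hstack([f(a),f(b)]))
E
```

```text
(no output)
```

View pics/crop.png

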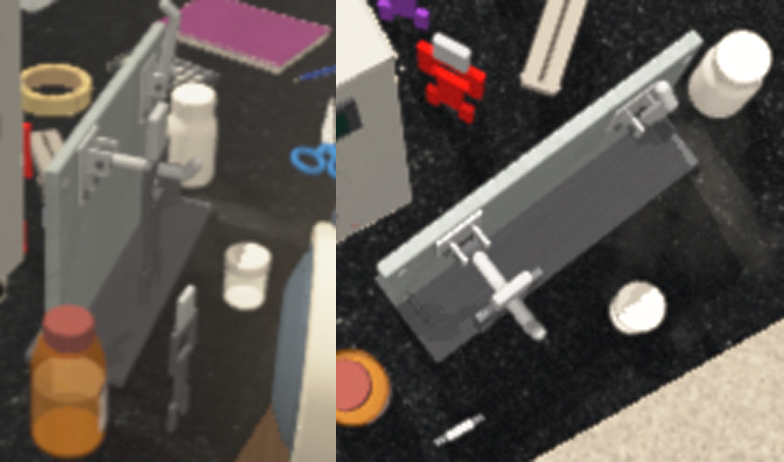

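```bash
cat > h.py <<'E'
from plant import *
import cv2,numpy as np
from scipy.spatial.transform import Rotation as Ro
def ray(c,uv):
    R=cv2.Rodrigues(np.array(c["rvec"]))[0];K=c["camera_matrix"];t=np.array(c["tvec"]).reshape(3)
    p=np.linalg.inv(K)@[uv[0],uv[1],1.]
    if c.get("fish"):
        r=np.hypot(p[0],p[1]);p=np.array([p[0]/r*np.sin(r),p[1]/r*np.sin(r),np.cos(r)])
    d=R.T@p;return -R.T@t,d/np.linalg.norm(d)
def onz(c,uv,z):
    o,d=ray(c,uv);return o+d*(z-o[2])/d[2]
def onplane(c,uv,p0,n):
    o,d=ray(c,uv);return o+d*((np.array(p0)-o)@n)/(d@n)
def tri(a,ua,b,ub):
    o,d=ray(a,ua);q,e=ray(b,ub);s=np.linalg.lstsq(np.c_[d,-e],q-o,rcond=None)[0]
    A=o+d*s[0];B=q+e*s[1];return (A+B)/2,np.linalg.norm(A-B)
def proj(c,P):
    R=cv2.Rodrigues(np.array(c["rvec"]))[0];t=np.array(c["tvec"]).reshape(3);q=np.atleast_2d(P)@R.T+t
    if c.get("fish"):
        rr=np.hypot(q[:,0],q[:,1]);th=np.arctan2(rr,q[:,2]);m=q[:,:2]/rr[:,None]*th[:,None]
    else: m=q[:,:2]/q[:,2:]
    K=c["camera_matrix"];return m*[K[0,0],K[1,1]]+[K[0,2],K[1,2]]
def inTool(P,rot=None):
    "shift from the current TCP to P along tool axes, cm; with the current tool axes"
    s=state();R=Ro.from_euler("xyz",s["ee_rot"]);return R.inv().apply(np.array(P)-s["tcp_pos"])/10
def twistTo(rpy):
    s=state();R=Ro.from_euler("xyz",s["ee_rot"]);return (R.inv()*Ro.from_euler("xyz",rpy)).as_rotvec()
E
python3 - <<'E'
from h import *
t=camera("top");s=camera("scene")
T=lambda x,y:((x-336)/2.8+285-.3,y/2.8+140-.3); S=lambda x,y:(x/2.8+295-.3,y/2.8+145-.3)
L=onz(t,T(388,280),225);Rr=onz(t,T(704,40),225);print("board L,R",L,Rr,np.linalg.norm(L-Rr))
u=(L-Rr)/np.linalg.norm(L-Rr);print("yaw",np.arctan2(u[1],u[0])-np.pi/2)
print("left bottom scene?",onz(s,S(122,385),12),"foot L top",onz(t,T(440,361),12),"foot R",onz(t,T(697,162),12))
for n,a,b in (("tip",T(540,335),S(195,166)),("spare tip",T(668,90),S(173,5)),("tab top",T(518,280),S(158,108))):
    print(n,*tri(t,a,s,b))
print("jar",onz(t,T(640,308),54),"white",onz(t,T(742,60),112),"amber",onz(t,T(350,382),132),"decoy top",tri(t,T(460,430),s,S(188,292)))
E
```

```text
board L,R [524.91577938 -74.97489612 225.        ] [ 574.56298571 -389.1059498   225.        ] 318.030130617099
yaw 0.15674961205909033
left bottom scene? [459.91456452 -74.80617678  12.        ] foot L top [462.66565255 -86.34053439  12.        ] foot R [ 510.93351351 -395.57914562   12.        ]
tip [ 434.57858095 -157.38283317  214.26721711] 3.3156542745158992
spare tip [ 542.55685972 -326.31727779  277.7971906 ] 3.206084145745645
tab top [ 474.84667122 -158.31333044  261.29552497] 0.9304239890744243
jar [ 415.60620886 -267.11108399   54.        ] white [ 562.84523466 -450.21925724  112.        ] amber [477.15012557  -9.46183959 132.        ] decoy top (array([399.46804443, -70.82060144, 145.95013337]), np.float64(0.30971286982185403))
```

```bash
python3 -c "
from h import *
print(inTool([546,-324,380]),twistTo([-np.pi,0,.157]))"
```

```text
[ 37.01298307 -10.90705803 -16.6320729 ] [-7.24270609e-04  1.08931384e-05  2.55815479e-01]
```

```bash
python3 -m crank '[{"twist":[0,0,0],"dp":[3,-1,-5],"gripper":1},{"twist":[0,0,0.1],"dp":[8,-2.5,-9],"gripper":1},{"twist":[0,0,0.18],"dp":[14,-4,-13],"gripper":1},{"twist":[0,0,0.256],"dp":[20,-6,-16.6],"gripper":1},{"twist":[0,0,0.256],"dp":[26,-7.6,-16.6],"gripper":1},{"twist":[0,0,0.256],"dp":[32,-9.4,-16.6],"gripper":1},{"twist":[0,0,0.256],"dp":[37,-10.9,-16.6],"gripper":1},{"twist":[0,0,0.256],"dp":[37,-10.9,-16.6],"gripper":1}]' 10; python3 - <<'E'
from h import *
c=camera("wrist");cv2.imwrite("pics/w1.png",c["img"]);c2=camera("top");cv2.imwrite("pics/t1.png",c2["img"])
print(state()["tcp_pos"],state()["ee_rot"],c["camera_matrix"].tolist())
c["fish"]=1
n=np.array([.988,.156,0])
B=np.array([549.7,-232,0]);X=np.array([.988,.156,0]);Y=np.array([-.156,.988,0])
for l,p in {"spare tip":[-18,-90,282],"boardR":[0,-160,225],"boardL":[0,160,225],"loadtip":[-106,90,210],"tab":[-63,90,257]}.items(): print(l,proj(c,B+p[0]*X+p[1]*Y+[0,0,p[2]]))
E
```

```text
time_s: 1.2
tcp_pos: [548.3, -321.3, 379.5]
ee_rot: [-3.141, -0.0, 0.161]
wrist_force: [0.2, -0.7, -0.5]
gripper_width: 1.0
finger_force: 0.0
[ 546.62146898 -323.29107537  379.51534985] [-3.14118671e+00  4.83359846e-04  1.58772818e-01] [[309.70691628693146, 0.0, 319.78378555756643], [0.0, 309.70691628693146, 200.14741260996402], [0.0, 0.0, 1.0]]
spare tip [[322.88059733 203.48239417]]
boardR [[387.17150251 173.20640375]]
boardL [[120.69334109 175.98841012]]
loadtip [[183.09724041 252.98085577]]
tab [[161.54983415 235.30264594]]
```

View pics/w1.png

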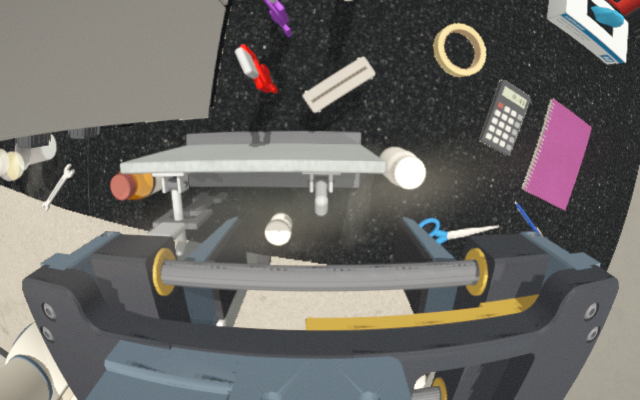

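```bash
python3 - <<'E'
from h import *
im=cv2.imread("pics/w1.png")
cv2.imwrite("pics/w1c.png",cv2.resize(im[125:265,110:440],None,fx=2.4,fy=2.4,interpolation=cv2.INTER_CUBIC))
c=camera("wrist");c["fish"]=1
a,b=onz(c,(387,172),225),onz(c,(124,171),225);print(a,b,np.linalg.norm(a-b),np.arctan2(-(b-a)[0],(b-a)[1]))
B=np.array([549.7,-232,0]);X=np.array([.988,.156,0]);Y=np.array([-.156,.988,0])
for th in (0,.1,.2,.3):
  f=lambda r:B+(-18-r*np.sin(th))*X-90*Y+[0,0,195+r*np.cos(th)]
  print(th,proj(c,[f(0),f(72),f(90)]).round().tolist())
E
```

```text
[ 574.07700091 -391.68575158  225.        ] [530.47693052 -81.28087972 225.        ] 313.4519909193686 0.13954897244523803
0 [[321.0, 182.0], [321.0, 197.0], [321.0, 202.0]]
0.1 [[321.0, 182.0], [321.0, 204.0], [321.0, 212.0]]
0.2 [[321.0, 182.0], [321.0, 211.0], [321.0, 221.0]]
0.3 [[321.0, 182.0], [321.0, 217.0], [321.0, 229.0]]
```

View pics/w1c.png

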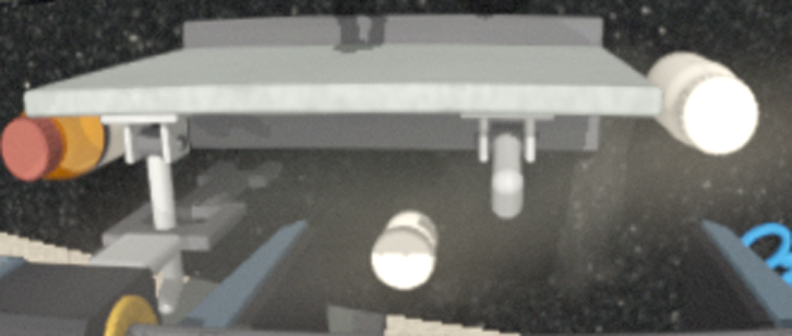

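```bash
python3 -m crank '[{"twist":[0,0,0.01],"dp":[-0.4,0.2,5],"gripper":1},{"twist":[0,0,0.01],"dp":[-0.4,0.2,9.5],"gripper":1},{"twist":[0,0,0.01],"dp":[-0.4,0.2,12.4],"gripper":1},{"twist":[0,0,0.01],"dp":[-0.4,0.2,13.4],"gripper":1},{"twist":[0,0,0.01],"dp":[-0.4,0.2,13.4],"gripper":-1},{"twist":[0,0,0.01],"dp":[-0.4,0.2,13.4],"gripper":-1},{"twist":[0,0,0.01],"dp":[-0.4,0.2,13.4],"gripper":-1},{"twist":[0,0,0.01],"dp":[-0.4,0.2,13.4],"gripper":-1}]' 10;python3 -m crank '[{"twist":[0,0,0],"dp":[0,0,0],"gripper":-1},{"twist":[0,0,0],"dp":[0,0,0],"gripper":-1},{"twist":[0,0,0],"dp":[0,0,0],"gripper":-1},{"twist":[0,0,0],"dp":[0,0,0],"gripper":-1}]' 10
```

```text
time_s: 2.35
tcp_pos: [542.5, -326.9, 246.5]
ee_rot: [3.141, -0.001, 0.147]
wrist_force: [0.5, 0.5, 0.1]
gripper_width: 0.592
finger_force: 0.0
time_s: 2.85
tcp_pos: [542.0, -325.6, 245.7]
ee_rot: [-3.139, 0.0, 0.147]
wrist_force: [-3.3, 19.7, 8.8]
gripper_width: 0.162
finger_force: 10.0
```

```bash
python3 -m crank '[{"twist":[0,0,0],"dp":[0,-0.15,0],"gripper":-1},{"twist":[0,0,0],"dp":[0,-0.15,0],"gripper":-1},{"twist":[0,0,0],"dp":[0,-0.15,0],"gripper":-1}]' 10
```

```text
time_s: 3.22
tcp_pos: [541.7, -323.7, 245.8]
ee_rot: [-3.139, 0.001, 0.147]
wrist_force: [-2.1, 10.9, 5.0]
gripper_width: 0.129
finger_force: 10.0
```

```bash
python3 -m crank '[{"twist":[0,0,0],"dp":[-0.5,-0.1,0],"gripper":-1},{"twist":[0,0,0],"dp":[-1.6,-0.1,0.3],"gripper":-1},{"twist":[0,0,0],"dp":[-2.9,-0.1,0.9],"gripper":-1},{"twist":[0,0,0],"dp":[-4,-0.1,1.65],"gripper":-1},{"twist":[0,0,0],"dp":[-5,-0.1,2.65],"gripper":-1},{"twist":[0,0,0],"dp":[-5,-0.1,2.65],"gripper":-1}]' 10; python3 - <<'E'
from h import *
c=camera("wrist");cv2.imwrite("pics/w2.png",c["img"])
E
```

```text
time_s: 3.98
tcp_pos: [491.4, -331.1, 218.9]
ee_rot: [-3.14, 0.002, 0.146]
wrist_force: [-4.2, 5.0, -1.1]
gripper_width: 0.132
finger_force: 10.0
```

View pics/w2.png

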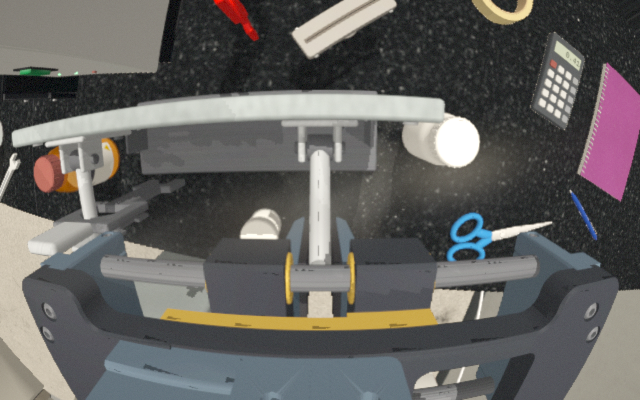

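```bash
python3 -m crank '[{"twist":[0,0,0],"dp":[-0.75,0,1.2],"gripper":-1},{"twist":[0,0,0],"dp":[-1.25,0,2.5],"gripper":-1},{"twist":[0,0,0],"dp":[-1.45,0,3.3],"gripper":-1},{"twist":[0,0,0],"dp":[-1.45,0,3.8],"gripper":-1},{"twist":[0,0,0],"dp":[-1.45,0,3.8],"gripper":-1},{"twist":[0,0,0],"dp":[-1.45,0,3.8],"gripper":-1}]' 10
```

```text
time_s: 4.78
tcp_pos: [477.2, -333.1, 181.1]
ee_rot: [-3.14, 0.002, 0.147]
wrist_force: [-7.5, 3.8, -0.6]
gripper_width: 0.13
finger_force: 10.0
```

```bash
python3 -m crank '[{"twist":[0,0,0],"dp":[0.1,0,0.3],"gripper":-1},{"twist":[0,0,0],"dp":[0.1,0,0.3],"gripper":-1},{"twist":[0,0,0],"dp":[0.1,0,0.3],"gripper":-1}]' 10; python3 -m crank '[{"twist":[0,0,0],"dp":[0,0,0.3],"gripper":-1},{"twist":[0,0,0],"dp":[0,0,0.3],"gripper":-1},{"twist":[0,0,0],"dp":[0,0,0.3],"gripper":-1}]' 10;  python3 -m crank '[{"twist":[0,0,0],"dp":[0,0,0.3],"gripper":-1},{"twist":[0,0,0],"dp":[0,0,0.3],"gripper":-1},{"twist":[0,0,0],"dp":[0,0,0.3],"gripper":-1}]' 10
```

```text
time_s: 5.15
tcp_pos: [477.7, -333.0, 178.1]
ee_rot: [-3.14, 0.003, 0.147]
wrist_force: [-11.3, 1.9, 0.6]
gripper_width: 0.132
finger_force: 10.0
time_s: 5.52
tcp_pos: [477.9, -333.0, 175.1]
ee_rot: [-3.14, 0.003, 0.147]
wrist_force: [-9.5, 3.0, 0.7]
gripper_width: 0.127
finger_force: 10.0
time_s: 5.9
tcp_pos: [478.1, -333.0, 172.2]
ee_rot: [-3.14, 0.002, 0.147]
wrist_force: [-8.3, 3.5, 0.5]
gripper_width: 0.128
finger_force: 10.0
```

```bash
python3 -m crank '[{"twist":[0,0,0],"dp":[0,0,0.3],"gripper":-1},{"twist":[0,0,0],"dp":[0,0,0.3],"gripper":-1},{"twist":[0,0,0],"dp":[0,0,0.3],"gripper":-1}]' 10; python3 -m crank '[{"twist":[0,0,0],"dp":[0,0,0.3],"gripper":-1},{"twist":[0,0,0],"dp":[0,0,0.3],"gripper":-1},{"twist":[0,0,0],"dp":[0,0,0.3],"gripper":-1}]' 10; python3 - <<'E'
from h import *
c=camera("scene");w=camera("wrist");cv2.imwrite("pics/s3.png",np.hstack([cv2.resize(c["img"][150:270,300:400],None,fx=3,fy=3,interpolation=cv2.INTER_CUBIC),cv2.resize(w["img"][60:300,90:410],(480,360))]))
E
```

```text
time_s: 6.28
tcp_pos: [478.8, -333.0, 169.9]
ee_rot: [-3.14, 0.001, 0.147]
wrist_force: [-5.8, 7.3, 8.6]
gripper_width: 0.128
finger_force: 10.0
time_s: 6.65
tcp_pos: [479.3, -333.0, 167.2]
ee_rot: [-3.141, 0.0, 0.147]
wrist_force: [-2.8, 8.1, 10.4]
gripper_width: 0.127
finger_force: 10.0
```

View pics/s3.png

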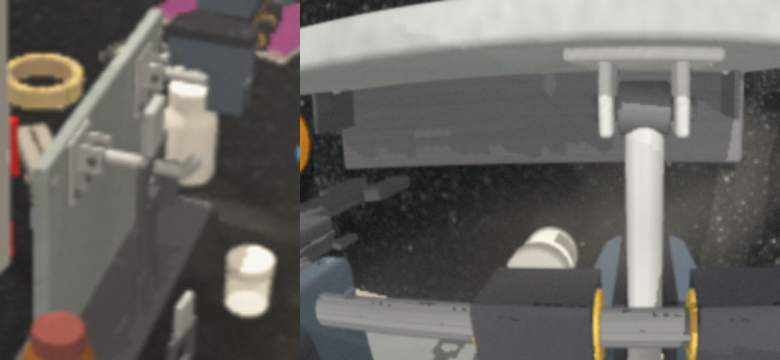

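```bash
python3 -m crank '[{"twist":[0,0,0],"dp":[0,0,-0.2],"gripper":1},{"twist":[0,0,0],"dp":[0,0,-0.2],"gripper":1},{"twist":[0,0,0],"dp":[0,0,-0.2],"gripper":1},{"twist":[0,0,0],"dp":[0,0,-0.2],"gripper":1},{"twist":[0,0,0],"dp":[0,0,-3],"gripper":1},{"twist":[0,0,0],"dp":[0,0,-9],"gripper":1},{"twist":[0,0,0],"dp":[0,0,-14],"gripper":1},{"twist":[0,0,0],"dp":[0,-3,-18],"gripper":1}]' 10; python3 -m crank '[{"twist":[0,0,0],"dp":[0.8,-6,0],"gripper":1},{"twist":[0,0,0],"dp":[1.6,-11.5,0],"gripper":1},{"twist":[0,0,0],"dp":[1.8,-14,0],"gripper":1},{"twist":[0,0,0],"dp":[1.8,-14.6,0],"gripper":1},{"twist":[0,0,0],"dp":[1.8,-14.6,0],"gripper":1}]' 10; python3 - <<'E'
from h import *
w=camera("wrist");cv2.imwrite("pics/w4.png",w["img"]);w["fish"]=1;t=camera("top");cv2.imwrite("pics/t4.png",t["img"])
B=np.array([551,-233.5,0]);X=np.array([.989,.147,0]);Y=np.array([-.147,.989,0])
for l,p in {"tabtopcorner+y":[-58,107,260],"tabtop-y":[-58,73,260],"loadtip":[-108,90,218],"sparetip":[-108,-90,208],"loadpin":[-18,90,200]}.items(): print(l,proj(w,B+p[0]*X+p[1]*Y+[0,0,p[2]]).round())
E
```

```text
time_s: 7.75
tcp_pos: [474.9, -305.0, 348.4]
ee_rot: [3.14, -0.001, 0.145]
wrist_force: [0.6, -0.3, 0.4]
gripper_width: 0.968
finger_force: 0.0
time_s: 8.38
tcp_pos: [471.3, -157.3, 346.5]
ee_rot: [3.141, -0.0, 0.147]
wrist_force: [-0.4, -0.1, -0.1]
gripper_width: 0.999
finger_force: 0.0
tabtopcorner+y [[297. 193.]]
tabtop-y [[337. 193.]]
loadtip [[318. 230.]]
sparetip [[473. 225.]]
loadpin [[318. 141.]]
```

View pics/w4.png

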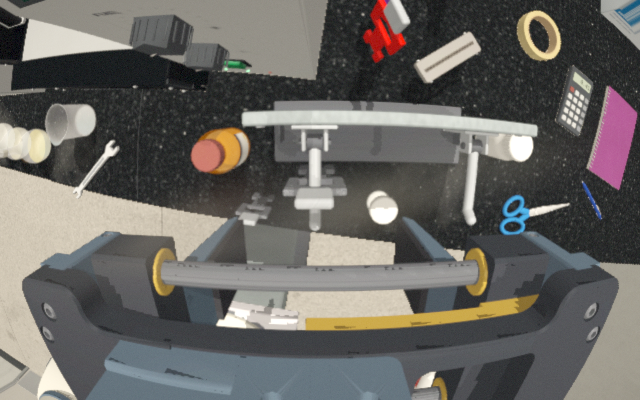

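```bash
python3 - <<'E'
from h import *
g=cv2.cvtColor(cv2.imread("pics/w4.png"),cv2.COLOR_BGR2GRAY)
print("col315",g[165:235,315].tolist());print("col303",g[165:235,303].tolist())
for v in (192,200,205): print(v,g[v,278:355].tolist())
w=camera("wrist");w["fish"]=1
o,_=ray(w,(320,200));print(o,ray(w,(320,200.1))[1])
for v in (187,197,208): print(v,[onz(w,(315,v),z).round().tolist() for z in (218,261)])
for uv in ((297,200),(333,200)): print(onz(w,uv,261).round(1))
E
```

```text
col315 [242, 243, 243, 243, 244, 243, 243, 242, 242, 241, 238, 237, 232, 227, 225, 226, 226, 225, 225, 226, 220, 187, 156, 166, 183, 187, 186, 186, 183, 185, 186, 184, 186, 199, 218, 229, 233, 235, 231, 225, 220, 217, 211, 196, 186, 184, 183, 177, 159, 152, 150, 149, 150, 150, 152, 151, 153, 156, 165, 173, 180, 184, 186, 198, 201, 173, 116, 152, 184, 199]
col303 [59, 74, 73, 75, 83, 94, 92, 97, 100, 86, 63, 55, 83, 114, 133, 134, 136, 136, 132, 128, 110, 111, 131, 165, 184, 186, 185, 184, 186, 185, 185, 183, 187, 196, 215, 226, 230, 231, 229, 226, 226, 221, 213, 191, 139, 91, 86, 81, 87, 88, 89, 85, 85, 84, 84, 86, 91, 88, 88, 87, 83, 85, 85, 85, 84, 90, 110, 112, 114, 114]
192 [59, 58, 61, 58, 98, 139, 165, 175, 173, 175, 175, 162, 163, 164, 159, 146, 137, 138, 142, 164, 177, 183, 184, 185, 186, 184, 184, 183, 184, 185, 185, 184, 186, 184, 185, 185, 186, 186, 184, 184, 185, 184, 184, 184, 184, 185, 183, 184, 183, 184, 183, 185, 183, 179, 164, 148, 146, 150, 159, 170, 168, 165, 167, 168, 167, 177, 173, 165, 149, 103, 85, 83, 81, 86, 84, 85, 88]
200 [62, 65, 67, 67, 69, 72, 72, 69, 68
[... 255 characters left out ...]
91, 88, 92, 91, 91, 87, 91, 90, 90, 90, 90, 90, 94, 93, 94]
205 [67, 69, 70, 70, 70, 69, 73, 69, 72, 74, 71, 71, 75, 73, 77, 86, 146, 198, 214, 222, 224, 223, 224, 225, 224, 226, 226, 226, 226, 225, 224, 224, 222, 224, 225, 225, 223, 220, 222, 225, 224, 223, 223, 223, 223, 224, 224, 225, 225, 225, 225, 227, 229, 220, 206, 174, 109, 93, 91, 90, 92, 94, 92, 94, 94, 92, 95, 94, 94, 96, 95, 90, 93, 93, 93, 94, 94]
[ 543.8844586  -146.67417138  516.96001936] [-0.25985183 -0.03816021 -0.9648942 ]
187 [[476.0, -152.0, 218.0], [486.0, -151.0, 261.0]]
197 [[466.0, -153.0, 218.0], [477.0, -152.0, 261.0]]
208 [[454.0, -155.0, 218.0], [467.0, -154.0, 261.0]]
[ 472.2 -137.3  261. ]
[ 476.6 -167.8  261. ]
```

```bash
python3 -m crank '[{"twist":[0,0,0],"dp":[0.1,-0.5,4],"gripper":1},{"twist":[0,0,0],"dp":[0.1,-0.5,8],"gripper":1},{"twist":[0,0,0],"dp":[0.1,-0.5,10.8],"gripper":1},{"twist":[0,0,0],"dp":[0.1,-0.5,11.9],"gripper":1},{"twist":[0,0,0],"dp":[0.1,-0.5,11.9],"gripper":-0.1},{"twist":[0,0,0],"dp":[0.1,-0.5,11.9],"gripper":-0.1},{"twist":[0,0,0],"dp":[0.1,-0.5,11.9],"gripper":-0.1},{"twist":[0,0,0],"dp":[0.1,-0.5,11.9],"gripper":-0.1}]' 25; python3 -m crank '[{"twist":[0,0,0],"dp":[0,0,0],"gripper":-0.3},{"twist":[0,0,0],"dp":[0,0,0],"gripper":-0.5},{"twist":[0,0,0],"dp":[0,0,0],"gripper":-0.7},{"twist":[0,0,0],"dp":[0,0,0],"gripper":-0.7}]' 25
```

```text
time_s: 9.52
tcp_pos: [471.7, -151.9, 227.9]
ee_rot: [3.141, -0.001, 0.147]
wrist_force: [-0.5, 0.1, 0.5]
gripper_width: 0.593
finger_force: 0.0
time_s: 10.02
tcp_pos: [471.4, -151.8, 227.5]
ee_rot: [-3.142, -0.0, 0.147]
wrist_force: [0.4, 1.4, 0.9]
gripper_width: 0.371
finger_force: 25.0
```

```bash
python3 -m crank '[{"twist":[0,0,0],"dp":[0,0,-0.6],"gripper":-0.7},{"twist":[0,0,0],"dp":[0,0,-1.3],"gripper":-0.7},{"twist":[0,0,0],"dp":[0,0,-1.9],"gripper":-0.7},{"twist":[0,0,0],"dp":[0,0,-1.9],"gripper":-0.7}]' 25; python3 -m crank '[{"twist":[0,0,0],"dp":[-1,0,0],"gripper":-0.7},{"twist":[0,0,0],"dp":[-2,0,0],"gripper":-0.7},{"twist":[0,0,0],"dp":[-3,0,0],"gripper":-0.7},{"twist":[0,0,0],"dp":[-3,0,0],"gripper":-0.7}]' 25;python3 -m crank '[{"twist":[0,0,0],"dp":[-1,0,0],"gripper":-0.7},{"twist":[0,0,0],"dp":[-2.2,0,0],"gripper":-0.7},{"twist":[0,0,0],"dp":[-3.8,0,0],"gripper":-0.7},{"twist":[0,0,0],"dp":[-3.8,0,0],"gripper":-0.7}]' 25
```

```text
time_s: 10.52
tcp_pos: [471.7, -151.9, 247.0]
ee_rot: [3.141, -0.001, 0.147]
wrist_force: [-0.1, -0.4, -2.5]
gripper_width: 0.369
finger_force: 25.0
time_s: 11.02
tcp_pos: [440.9, -156.3, 246.5]
ee_rot: [-3.141, 0.0, 0.146]
wrist_force: [-0.3, 0.5, -1.7]
gripper_width: 0.372
finger_force: 25.0
time_s: 11.52
tcp_pos: [402.8, -161.8, 246.5]
ee_rot: [-3.141, 0.0, 0.146]
wrist_force: [0.6, -1.1, -2.2]
gripper_width: 0.368
finger_force: 25.0
```

```bash
python3 -m crank '[{"twist":[0,0,0],"dp":[-0.4,2,-1],"gripper":-0.7},{"twist":[0,0,0],"dp":[-0.8,5.5,-2],"gripper":-0.7},{"twist":[0,0,0],"dp":[-1.2,9.5,-2],"gripper":-0.7},{"twist":[0,0,0],"dp":[-1.5,13.5,-2],"gripper":-0.7},{"twist":[0,0,0],"dp":[-1.7,16.8,-1],"gripper":-0.7},{"twist":[0,0,0],"dp":[-1.7,18.05,0],"gripper":-0.7},{"twist":[0,0,0],"dp":[-1.7,18.05,0],"gripper":-0.7},{"twist":[0,0,0],"dp":[-1.7,18.05,0],"gripper":-0.7}]' 25; python3 - <<'E'
from h import *
s=camera("scene");t=camera("top");w=camera("wrist");w["fish"]=1
B=np.array([551,-233.5,0]);X=np.array([.989,.147,0]);Y=np.array([-.147,.989,0])
tcp=state()["tcp_pos"];print(tcp)
P=[tcp-[0,0,39.5],B-108*X-90*Y+[0,0,208],B-108*X+90*Y+[0,0,218]]
for c in (s,t,w): print(proj(c,P).round(1).tolist())
a=proj(s,P[:2]).mean(0).astype(int);b=proj(t,P[:2]).mean(0).astype(int);print(a,b)
f=lambda c,p,h:cv2.resize(c["img"][p[1]-h:p[1]+h,p[0]-h:p[0]+h],(400,400),interpolation=cv2.INTER_CUBIC)
cv2.imwrite("pics/s5.png",np.hstack([f(s,a,50),f(t,b,50)]));cv2.imwrite("pics/s5f.png",s["img"]);cv2.imwrite("pics/w5f.png",w["img"]);cv2.imwrite("pics/t5f.png",t["img"])
E
```

```text
time_s: 12.52
tcp_pos: [413.8, -341.8, 246.6]
ee_rot: [-3.141, 0.0, 0.147]
wrist_force: [0.2, -0.7, -2.5]
gripper_width: 0.37
finger_force: 25.0
[ 413.90072179 -342.07052766  246.90061054]
[[399.3, 177.5], [384.1, 174.1], [366.9, 202.6]]
[[434.1, 227.1], [422.4, 210.8], [359.1, 259.5]]
[[320.9, 222.0], [324.9, 161.7], [96.9, 170.6]]
[391 175] [428 218]
```

View pics/s5.png

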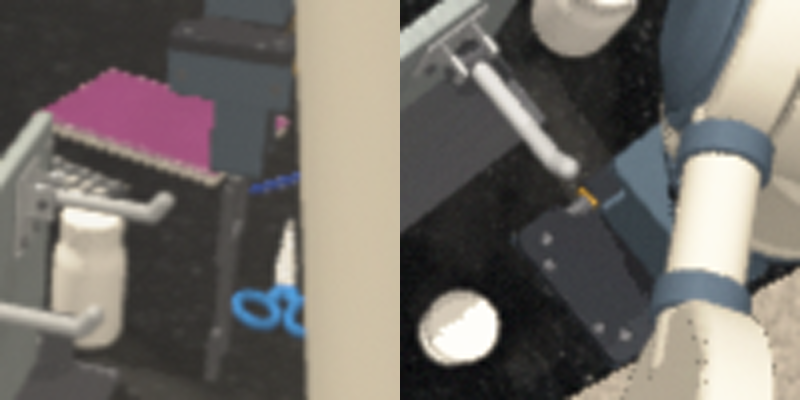

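```bash
python3 - <<'E'
from h import *
s=camera("scene");t=camera("top");w=camera("wrist");w["fish"]=1
X=np.array([.989,.147,0]);Y=np.array([-.147,.989,0])
print("spare tip",tri(s,(341+163/4,125+198/4),t,(378+170/4,168+163/4)))
print("loaded tip",tri(s,(341+90/4,125+312/4),t,(357.9,259.6)))
tcp=state()["tcp_pos"];e=tcp-[0,0,39.5]
print("key pred bar top +y, bottom +-y",proj(s,[e+[0,0,31]+30*Y,e-[0,0,128]+25*Y,e-[0,0,128]-25*Y]).round(1).tolist())
for u,v in ((399,170.5),(394,219.5)): print(onplane(s,(u,v),tcp,X).round(1))
g=cv2.cvtColor(cv2.imread("pics/w5f.png"),cv2.COLOR_BGR2GRAY)
B=np.array([551,-233.5,0]);print(proj(w,[B-r*X-90*Y+[0,0,190] for r in (30,60,90)]).round(1).tolist())
for v in (110,125,140,155): print(v,g[v,300:345].tolist())
E
```

```text
spare tip (array([ 463.86749637, -337.8700799 ,  205.28232292]), np.float64(0.45823365883814604))
loaded tip (array([ 435.08899358, -156.82861328,  217.19037713]), np.float64(6.417496553675246))
key pred bar top +y, bottom +-y [[398.1, 172.3], [393.0, 220.6], [396.8, 211.8]]
[ 411.1 -323.6  238.2]
[ 412.3 -332.    74. ]
[[323.9, 53.2], [323.9, 93.1], [324.0, 133.9]]
110 [57, 55, 56, 55, 59, 58, 66, 63, 62, 63, 61, 75, 122, 184, 207, 221, 226, 232, 232, 235, 236, 237, 233, 227, 221, 217, 210, 198, 177, 135, 72, 56, 80, 102, 93, 71, 56, 60, 61, 58, 65, 62, 58, 53, 52]
125 [65, 61, 59, 62, 51, 49, 52, 53, 53, 52, 52, 64, 117, 186, 207, 220, 229, 232, 233, 234, 236, 237, 233, 229, 222, 217, 209, 197, 173, 110, 52, 43, 43, 40, 42, 38, 45, 46, 48, 46, 53, 54, 53, 53, 54]
140 [48, 53, 56, 52, 49, 47, 53, 54, 46, 49, 50, 64, 108, 181, 205, 215, 223, 227, 226, 226, 230, 229, 228, 225, 221, 219, 213, 204, 179, 112, 62, 55, 55, 53, 54, 52, 54, 52, 58, 45, 52, 55, 52, 59, 59]
155 [40, 39, 33, 37, 45, 46, 46, 42, 42, 40, 45, 71, 123, 184, 205, 217, 225, 232, 231, 229, 230, 231, 230, 225, 219, 213, 205, 196, 175, 127, 66, 48, 53, 54, 62, 54, 60, 68, 58, 55, 50, 56, 51, 54, 55]
```

```bash
python3 -m crank '[{"twist":[0,0,0],"dp":[0,0,0.6],"gripper":-0.7},{"twist":[0,0,0],"dp":[0,0,1.2],"gripper":-0.7},{"twist":[0,0,0],"dp":[1.2,0,1.2],"gripper":-0.7},{"twist":[0,0,0],"dp":[2.4,0,1.2],"gripper":-0.7},{"twist":[0,0,0],"dp":[3.5,0,1.2],"gripper":-0.7},{"twist":[0,0,0],"dp":[4.3,0,1.2],"gripper":-0.7},{"twist":[0,0,0],"dp":[4.8,0,1.2],"gripper":-0.7},{"twist":[0,0,0],"dp":[5.2,0,1.2],"gripper":-0.7}]' 25; python3 -m crank '[{"twist":[0,0,0],"dp":[0.5,0,0],"gripper":-0.7},{"twist":[0,0,0],"dp":[0.8,0,0],"gripper":-0.7}]' 25
```

```text
time_s: 13.82
tcp_pos: [465.4, -335.1, 234.4]
ee_rot: [-3.142, 0.0, 0.147]
wrist_force: [-0.1, 1.2, -2.6]
gripper_width: 0.368
finger_force: 25.0
time_s: 14.08
tcp_pos: [473.3, -334.0, 234.4]
ee_rot: [3.142, -0.0, 0.147]
wrist_force: [0.4, 1.1, -2.6]
gripper_width: 0.368
finger_force: 25.0
```

```bash
python3 -m crank '[{"twist":[0,0,0],"dp":[1,0,0],"gripper":-0.7},{"twist":[0,0,0],"dp":[2,0,0],"gripper":-0.7},{"twist":[0,0,0],"dp":[2.7,0,0],"gripper":-0.7},{"twist":[0,0,0],"dp":[2.7,0,0],"gripper":-0.7}]' 25; python3 -m crank '[{"twist":[0,0,0],"dp":[0,0,0.4],"gripper":-0.7},{"twist":[0,0,0],"dp":[0,0,0.8],"gripper":-0.7},{"twist":[0,0,0],"dp":[0,0,1.2],"gripper":-0.7},{"twist":[0,0,0],"dp":[0,0,1.2],"gripper":-0.7},{"twist":[0,0,0],"dp":[0,0,1.2],"gripper":-0.7}]' 25; python3 -m crank '[{"twist":[0,0,0],"dp":[0,0,0.2],"gripper":-0.7},{"twist":[0,0,0],"dp":[0,0,0.4],"gripper":-0.7},{"twist":[0,0,0],"dp":[0,0,0.4],"gripper":-0.7}]' 25
```

```text
time_s: 14.58
tcp_pos: [500.3, -329.9, 234.3]
ee_rot: [-3.142, 0.0, 0.147]
wrist_force: [-0.1, -0.3, -3.0]
gripper_width: 0.372
finger_force: 25.0
time_s: 15.2
tcp_pos: [499.8, -330.1, 222.5]
ee_rot: [3.142, -0.0, 0.147]
wrist_force: [0.2, 0.4, -1.9]
gripper_width: 0.366
finger_force: 25.0
time_s: 15.58
tcp_pos: [499.7, -330.0, 218.2]
ee_rot: [-3.141, 0.0, 0.147]
wrist_force: [-0.6, -0.1, -2.7]
gripper_width: 0.368
finger_force: 25.0
```

```bash
for i in 1 2; do python3 -m crank '[{"twist":[0,0,0],"dp":[0,0,0.15],"gripper":-0.7},{"twist":[0,0,0],"dp":[0,0,0.15],"gripper":-0.7},{"twist":[0,0,0],"dp":[0,0,0.15],"gripper":-0.7}]' 25 | grep -E "tcp_pos|force"; done
```

```text
tcp_pos: [499.8, -330.1, 216.9]
wrist_force: [0.2, -0.2, -2.1]
finger_force: 25.0
tcp_pos: [500.0, -330.2, 216.4]
wrist_force: [-3.4, 3.0, 11.5]
finger_force: 25.0
```

```bash
python3 -m crank '[{"twist":[0,0,0],"dp":[0,0,-0.1],"gripper":-0.7},{"twist":[0,0,0],"dp":[0,0,-0.1],"gripper":-0.7},{"twist":[0,0,0],"dp":[0,0,-0.1],"gripper":0},{"twist":[0,0,0],"dp":[0,0,-0.1],"gripper":0.3},{"twist":[0,0,0],"dp":[0,0,-0.1],"gripper":0.3},{"twist":[0,0,0],"dp":[0,0,-0.1],"gripper":0.3},{"twist":[0,0,0],"dp":[0,0,-0.1],"gripper":0.3},{"twist":[0,0,0],"dp":[0,0,-0.1],"gripper":0.3}]' 25; python3 -m crank '[{"twist":[0,0,0],"dp":[0,0,-2],"gripper":0.3},{"twist":[0,0,0],"dp":[0,0,-5],"gripper":0.3},{"twist":[0,0,0],"dp":[0,0,-9],"gripper":0.3},{"twist":[0,0,0],"dp":[0,0,-13],"gripper":0.3},{"twist":[0,0,0],"dp":[0,0,-13],"gripper":0.3}]' 25;  python3 - <<'E'
from h import *
s=camera("scene");w=camera("wrist")
cv2.imwrite("pics/s6.png",np.hstack([cv2.resize(s["img"][130:250,310:430],(400,400),interpolation=cv2.INTER_CUBIC),cv2.resize(w["img"][50:300,100:500],(400,250)).repeat(1,0) if 0 else cv2.copyMakeBorder(cv2.resize(w["img"][50:300,100:500],(400,250)),0,150,0,0,0)]))
E
```

```text
time_s: 17.32
tcp_pos: [499.8, -330.1, 216.4]
ee_rot: [-3.142, -0.0, 0.147]
wrist_force: [0.1, 0.2, 1.1]
gripper_width: 0.651
finger_force: 0.0
time_s: 17.95
tcp_pos: [500.8, -330.9, 349.6]
ee_rot: [3.137, -0.004, 0.147]
wrist_force: [0.5, -0.4, -0.7]
gripper_width: 0.647
finger_force: 0.0
```

View pics/s6.png

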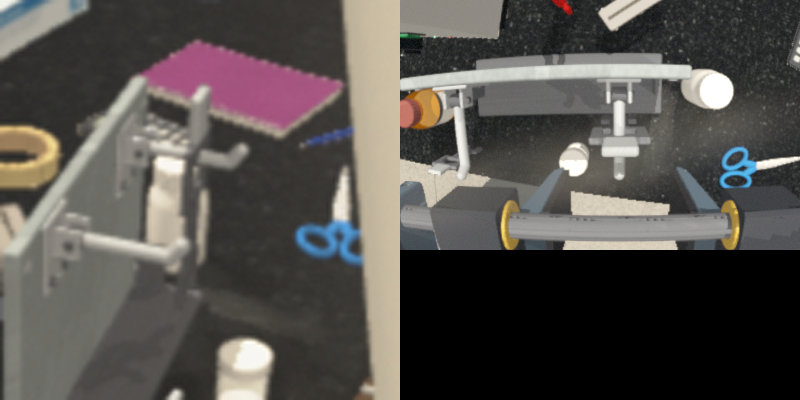

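```bash
python3 -m crank '[{"twist":[0,0,0],"dp":[-0.6,-5,0],"gripper":0.6},{"twist":[0,0,0],"dp":[-1.2,-10.5,0],"gripper":0.6},{"twist":[0,0,0],"dp":[-1.8,-16,0],"gripper":0.6},{"twist":[0,0,0],"dp":[-2,-18,0],"gripper":0.6},{"twist":[0,0,0],"dp":[-2,-18,5.5],"gripper":0.6},{"twist":[0,0,0],"dp":[-2,-18,11],"gripper":0.6},{"twist":[0,0,0],"dp":[-2,-18,15],"gripper":0.6},{"twist":[0,0,0],"dp":[-2,-18,16.7],"gripper":0.6}]' 10; python3 -m crank '[{"twist":[0,0,0],"dp":[0,0,0.1],"gripper":-1},{"twist":[0,0,0],"dp":[0,0,0.1],"gripper":-1},{"twist":[0,0,0],"dp":[0,0,0.1],"gripper":-1},{"twist":[0,0,0],"dp":[0,0,0.1],"gripper":-1},{"twist":[0,0,0],"dp":[0,0,0.1],"gripper":-1},{"twist":[0,0,0],"dp":[0,0,0.1],"gripper":-1},{"twist":[0,0,0],"dp":[0,0,0.1],"gripper":-1}]' 10
```

```text
time_s: 19.05
tcp_pos: [452.2, -154.6, 176.5]
ee_rot: [-3.139, 0.004, 0.147]
wrist_force: [-0.2, -0.1, 0.7]
gripper_width: 0.798
finger_force: 0.0
time_s: 19.92
tcp_pos: [453.7, -154.6, 178.5]
ee_rot: [-3.141, -0.0, 0.147]
wrist_force: [-0.6, 2.8, 2.8]
gripper_width: 0.128
finger_force: 10.0
```

```bash
python3 -m crank '[{"twist":[0,0,0],"dp":[0.06,0,-0.9],"gripper":-1},{"twist":[0,0,0],"dp":[0.24,0,-1.8],"gripper":-1},{"twist":[0,0,0],"dp":[0.7,0,-3.05],"gripper":-1},{"twist":[0,0,0],"dp":[1.45,0,-4.15],"gripper":-1},{"twist":[0,0,0],"dp":[2.4,0,-5.1],"gripper":-1},{"twist":[0,0,0],"dp":[3.5,0,-5.9],"gripper":-1},{"twist":[0,0,0],"dp":[4.7,0,-6.4],"gripper":-1},{"twist":[0,0,0],"dp":[4.7,0,-6.4],"gripper":-1}]' 10; python3 -m crank '[{"twist":[0,0,0],"dp":[1,0,-0.25],"gripper":-1},{"twist":[0,0,0],"dp":[1.6,0,-0.3],"gripper":-1},{"twist":[0,0,0],"dp":[2,0,-0.3],"gripper":-1},{"twist":[0,0,0],"dp":[2,0,-0.3],"gripper":-1},{"twist":[0,0,0],"dp":[2,0,-0.3],"gripper":-1}]' 10
```

```text
time_s: 20.92
tcp_pos: [501.3, -147.7, 243.7]
ee_rot: [3.141, -0.001, 0.147]
wrist_force: [-2.1, 7.2, 8.1]
gripper_width: 0.127
finger_force: 10.0
time_s: 21.55
tcp_pos: [520.7, -144.8, 246.7]
ee_rot: [3.141, -0.001, 0.147]
wrist_force: [-2.2, 6.5, 6.6]
gripper_width: 0.124
finger_force: 10.0
```

```bash
for i in 1 2 3; do python3 -m crank '[{"twist":[0,0,0],"dp":[0.2,0,0],"gripper":-1},{"twist":[0,0,0],"dp":[0.2,0,0],"gripper":-1},{"twist":[0,0,0],"dp":[0.2,0,0],"gripper":-1}]' 10 | grep -E "tcp_pos|wrist"; done
```

```text
tcp_pos: [522.5, -144.5, 246.7]
wrist_force: [-3.2, 6.9, 8.3]
tcp_pos: [524.4, -144.2, 246.7]
wrist_force: [-4.0, 6.0, 7.7]
tcp_pos: [526.4, -143.9, 246.6]
wrist_force: [-3.0, 6.0, 5.7]
```

```bash
for i in 1 2 3; do python3 -m crank '[{"twist":[0,0,0],"dp":[0.2,0,0],"gripper":-1},{"twist":[0,0,0],"dp":[0.2,0,0],"gripper":-1},{"twist":[0,0,0],"dp":[0.2,0,0],"gripper":-1}]' 20 | grep -E "tcp_pos|wrist"; done
```

```text
tcp_pos: [528.0, -143.7, 246.6]
wrist_force: [-5.1, 5.6, 8.5]
tcp_pos: [530.0, -143.3, 246.5]
wrist_force: [-5.7, 5.2, 7.2]
tcp_pos: [532.0, -143.1, 246.4]
wrist_force: [-4.3, 5.7, 6.6]
```

```bash
python3 -m crank '[{"twist":[0,0,0],"dp":[-0.3,0,0],"gripper":0.3},{"twist":[0,0,0],"dp":[-0.3,0,0],"gripper":0.3},{"twist":[0,0,0],"dp":[-0.3,0,0],"gripper":0.3},{"twist":[0,0,0],"dp":[-0.3,0,0],"gripper":0.3},{"twist":[0,0,0],"dp":[-0.3,0,-4],"gripper":0.3},{"twist":[0,0,0],"dp":[-0.3,0,-9],"gripper":0.3},{"twist":[0,0,0],"dp":[-0.3,0,-14],"gripper":0.3},{"twist":[0,0,0],"dp":[-0.3,0,-14],"gripper":0.3}]' 10; python3 - <<'E'
from h import *
w=camera("wrist");w["fish"]=1;g=cv2.cvtColor(w["img"],cv2.COLOR_BGR2GRAY);cv2.imwrite("pics/w7.png",w["img"])
B=np.array([551,-233.5,0]);X=np.array([.989,.147,0]);Y=np.array([-.147,.989,0])
for th in (-.1,0,.1,.2,.3,.5):
  f=lambda r:B+(-18-r*np.sin(th))*X+90*Y+[0,0,201+r*np.cos(th)]
  print(th,proj(w,[f(0),f(72),f(90)]).round().tolist())
u=int(proj(w,[f(60)])[0,0])
for d in (-14,-6,-3,0,3,6,14): print(u+d,g[140:260:2,u+d].tolist())
E
```

```text
time_s: 24.8
tcp_pos: [530.3, -144.4, 389.2]
ee_rot: [3.138, -0.006, 0.147]
wrist_force: [0.2, -0.1, 0.1]
gripper_width: 0.653
finger_force: 0.0
-0.1 [[321.0, 190.0], [321.0, 199.0], [322.0, 203.0]]
0 [[321.0, 190.0], [321.0, 207.0], [322.0, 212.0]]
0.1 [[321.0, 190.0], [321.0, 214.0], [322.0, 221.0]]
0.2 [[321.0, 190.0], [321.0, 220.0], [322.0, 230.0]]
0.3 [[321.0, 190.0], [321.0, 226.0], [322.0, 238.0]]
0.5 [[321.0, 190.0], [321.0, 237.0], [322.0, 251.0]]
307 [124, 125, 123, 121, 131, 152, 155, 155, 156, 158, 155, 154, 155, 160, 199, 206, 204, 199, 197, 170, 216, 189, 139, 147, 160, 154, 153, 142, 138, 130, 96, 72, 72, 69, 73, 75, 70, 67, 68, 67, 68, 67, 69, 68, 68, 62, 59, 57, 49, 53, 52, 47, 47, 47, 42, 42, 66, 89, 90, 87]
315 [120, 122, 122, 123, 130, 152, 155, 155, 155, 156, 156, 154, 154, 159, 195, 202, 203, 204, 199, 172, 219, 183, 89, 83, 124, 160, 162, 160, 162, 188, 207, 210, 208, 188, 172, 172, 170, 172, 163, 86, 66, 67, 71, 60, 65, 58, 55, 55, 51, 51, 52, 57, 44, 50, 47, 40, 61, 185, 188, 189]
318 [119, 119, 122, 124, 128, 150, 154, 155, 156, 156, 155, 155, 156, 160, 201
[... 624 characters left out ...]
, 135, 125, 117, 107, 132, 165, 151, 141, 141, 130, 130, 101, 76, 67, 66, 63, 64, 60, 59, 57, 60, 58, 50, 54, 49, 44, 40, 41, 43, 44, 42, 125, 185, 190]
327 [116, 123, 120, 124, 128, 150, 155, 156, 154, 157, 155, 153, 154, 157, 195, 201, 201, 203, 203, 173, 218, 195, 171, 200, 202, 202, 199, 197, 197, 195, 140, 71, 75, 72, 71, 70, 76, 73, 72, 66, 66, 66, 64, 61, 60, 57, 54, 56, 48, 43, 47, 44, 45, 49, 50, 48, 50, 53, 180, 188]
335 [121, 120, 124, 121, 127, 150, 155, 154, 153, 153, 155, 156, 157, 158, 202, 205, 200, 197, 196, 170, 216, 184, 104, 98, 99, 102, 80, 71, 73, 74, 74, 72, 73, 76, 72, 73, 69, 67, 70, 70, 68, 64, 63, 59, 59, 61, 56, 53, 57, 47, 47, 46, 41, 53, 47, 52, 45, 54, 95, 181]
```

```bash
python3 - <<'E'
from h import *
w=camera("wrist");w["fish"]=1
X=np.array([.989,.147,0]);Y=np.array([-.147,.989,0]);B=np.array([551,-233.5,0])
v=proj(w,[B+90*Y+[0,0,225]])[0];print(v)
e=onz(w,(v[0],178.5),225);tip=onz(w,(321,218),291);print("tip outer edge from board face",(tip-e)@X, "expected -24 at 0, -37 at 0.15")
if (tip-e)@X>-32: print(finish_job())
E
```

```text
[321.70510537 178.27761256]
tip outer edge from board face -23.508917032173905 expected -24 at 0, -37 at 0.15
the job is handed in; nothing more can be done
None
```

The job is handed in: the spare hook is folded down level, the key hangs upright on it and is let go, and the emptied hook is folded flat against the board (measured at about 0 rad); the bottles and jar were not touched as far as I could tell, and no verdict came back.

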